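# Hold the letter clip open over the copy holder

### The job

Set up the copy holder for me: swing its drooping board up against its stop, then squeeze the red spring clip open where it sits on the memo box's rim, so it comes off without dragging the box. Hold it squeezed wide open astride the middle of the board's top edge, jaws well down either side but not touching it, so I can slip a receipt in; finish while still holding it there, and leave the other things on the desk where they are.

Things in the scene. Friction and masses are not known exactly. Their poses are not given: they have to be found in the camera images.
- copy_holder: White copy holder, loose, 0.9 kg: a foot 120 (x) by 150 (y) mm, 14 mm high, with a hinged ledge board. Origin on its underside; the foot reaches from x -45 to +75 mm. Own -x is the reading side (a form lies on the board there), facing roughly the robot; the board droops backward to +x. The board's hinge line runs along y at x -20 mm, z 22 mm
- board (a joint): Angle (rad) of the board on the copy holder's hinge: 0 = swung up against its stop (it then still leans 0.12 rad back from upright), larger = drooped further back (limit 0.85). The hinge is stiff and stays where it is left; about 0.13 N m (2 to 3 N at 50 mm from the hinge) moves it. The board is 160 mm wide, 4 mm thick and reaches 125 mm from the hinge line
- board_hinge (a point): Middle of the board's hinge line, 22 mm above the holder's underside (which stands on a 3 mm mat)
- board_top (a point): Middle of the board's top edge, in the middle of its 4 mm thickness; moves with the board, about 149 mm above the desk when the board is up. Pushed up from behind, this edge rises along the fingers and friction can jam it: follow its arc about the hinge
- clip: Red spring letter clip with a steel coil, 52 g, sitting upright astride the robot-side long wall of the memo box, handles up. Origin: centre of the coil (10 mm thick), 16 mm above the box's rim. z up towards the handles, y along the coil (along the wall), x the line along which handles and jaws open
- clip_handles (a point): Midpoint between the upper ends of the clip's two flat handles, 38 mm above the coil's centre. Each handle is 32 mm wide (y); closed, they flare from 18 mm over all beside the coil to 41 mm over all at their upper ends
- clip_jaws (a point): Midpoint between the lips of the clip's jaws, 32 mm below the coil's centre; the jaws are 52 mm wide (y). The throat between lips and coil is 26 mm deep
- clip_lever_a (a joint): Opening angle (rad) of the clip's +x lever: 0 = closed on the box's 2.8 mm wall, 0.30 = stop, wide open. Both levers turn alike against a spring: squeezing the handle ends together takes about 3 N to start and 6 N to open fully. At 0.30 the handles are parallel, 16 mm over all, and the jaws gape 21 mm; at 0.22 16 mm
- clip_lever_b (a joint): The same for the -x lever
- memo_box: Open black box of white note slips, loose, 0.26 kg, 105 (x) by 69 (y) by 63 mm, walls 2.8 mm. Origin: centre of its underside. The clip sits on the +y long wall (middle of the wall at y +33 mm), anywhere within 15 mm of its middle
- mug_1: White mug at the back, bystander, 91 mm high. Origin: centre of underside
- bottle_2: Small pink bottle with a black cap at the back, bystander, 79 mm high. Origin: centre of underside
- stapler: Black stapler at the back, left of the middle, bystander, 148 by 36 by 52 mm. Origin: centre of underside
- hole_punch: Black paper punch at the left rear, bystander, 85 by 118 by 78 mm. Origin: centre of underside
- card_reader: Black payment terminal at the left, bystander, 157 by 68 by 137 mm. Origin: centre of underside
- calculator: White desk calculator at the left front, bystander, 112 by 70 by 19 mm. Origin: centre of underside
- glue_stick: Glue stick with a red cap standing upright near the front, bystander, 26 mm thick, 97 mm high. Origin: centre of underside

How it is judged:
On the way, in this order (a step that is already met when the one before it is completed fails the run):
1. the board is swung up against its stop (value of joint board below 0.08 rad), for 0.2 s.
2. the clip is squeezed open while it still sits on the memo box (value of joint each of clip_lever_a, clip_lever_b above 0.15 rad and z of clip in the frame of memo_box below 0.088 m), for 0.1 s.
At the end, for the whole second after the job is handed in: Board up (under 0.08 rad); fingers hold the clip still, both levers past 0.22 rad (jaws 16 mm apart or more), not touching copy holder or box; the board's top edge between the jaws: middle within 20 mm along it and 8 mm across, jaw lips at least 8 mm below the edge, coil above it (value of joint board below 0.08 rad and value of joint each of clip_lever_a, clip_lever_b above 0.22 rad and x of board_top in the frame of clip between -0.008 and 0.008 m and y of board_top in the frame of clip between -0.02 and 0.02 m and z of board_top in the frame of clip between -0.023 and -0.005 m and contact force between the fingers and clip above 2 N and contact force between clip and copy_holder below 0.2 N and contact force between clip and memo_box below 0.2 N and linear speed of clip below 0.03 m/s); the arm keeps its last pose, push and grip.
It fails at once if the memo box is dragged more than 40 mm or tipped (distance of memo_box from where it was at the start of the episode above 0.04 m or angle between memo_box's own z axis and vertical above 0.25 rad).
It fails at once if the copy holder is shoved more than 60 mm or tipped (distance of copy_holder from where it was at the start of the episode above 0.06 m or angle between copy_holder's own z axis and vertical above 0.25 rad).
It fails at once if the clip is dropped (height (world z) of clip below 0.05 m).
It fails at once if another thing on the desk is moved more than 30 mm (distance of any of mug_1, bottle_2, stapler, hole_punch, card_reader, calculator, glue_stick from where it was at the start of the episode above 0.03 m).
It also fails if it takes over 58 s, if anything falls off the work surface, if the arm or the gripper's body presses on something with over 40 N, if the wrist force passes 120 N, or if a joint passes its speed limit or range.

### The arm

A 7-joint arm with a two-finger parallel gripper is mounted at the origin on a cart in front of the work surface, level with it; the furniture and walls round the work are solid. World frame = base frame: x ahead of the robot, y to its left, z up, the work surface at z = 0. Lengths are in m, angles in rad, forces in N, time in s.
With the tool pointing down it reaches from about 0.35 to 0.9 m from the base axis. Payload 8.1 kg.
Tool frame: the origin (TCP) lies between the finger pads; the fingertips stand 22 mm ahead of it and the grasp point (between the pads) lies 3 mm ahead of it (arm.tip_reach is the distance from the TCP to the fingertips, in m); z points along the fingers, y is the line along which they close (so a half turn about z gives the same grasp; the last joint's range is limited). The gripper opens to 92 mm and grips with 3 to 60 N. Pads are 19 mm wide; open, the fingers measure 130 mm over their backs; the gripper's body (75 mm by 190 mm) begins 47 mm behind the grasp point.
Start: joints at [1.045, 0.434, 0.025, 1.573, -0.012, 1.134, -0.075], TCP at [0.256, -0.57, 0.249] pointing down, gripper open.
Joint ranges: [-2.62, 2.62], [-0.44, 2.09], [-1.27, 1.32], [0.08, 2.57], [-1.32, 4.46], [0.12, 2], [-2.74, 2.74]. Speed limits (rad/s): [2.22, 2.22, 3.01, 3.01, 3.14, 3.14, 3.14].

### API

Orientations are given as a rotation vector (axis times angle).
In Python, from cell import telemetry, vision, job, arm gives the robot as it stands. The module is installed in compiled form; this text tells all that it offers.
- The arm moves only by the shell command python3 -m creep 'ROWS' [FORCE]. ROWS is text: rows parted by semicolons, each of 7 numbers parted by spaces: the finger opening in cm, from 0 to 9.18, then the shift along the tool's x, y, z in cm, then the turn, a rotation vector about the tool's x, y, z in degrees. A call has 1 to 5 rows; each row is the pose to reach, as a shift and turn from the pose commanded when the call began, along the tool's axes at that moment; what a row does not reach only later rows make up. A row lasts 1/8 s, in which the tool goes at most 62.5 mm and 10.7 degrees, less where a joint would pass 70% of its speed; a pose out of reach is approached as far as the arm can. A call with a gripper value outside its range is refused whole. The fingers move at their own pace and stop on an object; FORCE is the grip in N (left out, the last holds). Time passes only in rows, so rows that repeat a pose let the fingers close. It gives the time, the measured TCP pose, the force, the opening and the grip force at its end, in the units of the state.
- telemetry.observe(): the state, without advancing time (a new reading comes with each control period).
- vision.get_image(name): name is "side" or "top" or "wrist"; returns the picture (384x512x3 uint8, red, green, blue); there is no depth.
- vision.camera_info(name): a dict with "fov_y" (degrees; the focal length in pixels is half the picture's height over the tangent of half this angle, whatever the lens; pixels are square), "cx", "cy" (the principal point, pixels), "extrinsics" (4x4, takes a point from camera to world coordinates). Camera axes: x right, y down, z forward; pixel columns grow to the right and rows downward; lengths in m; the calibration is good to about 2 mm. A picture is of the moment at which its call begins: read the wrist's pose just before it. camera_info takes no time and is no camera call; for the wrist camera it gives the pose at the moment of the call.
- job.sign_off(): hands the job in; it is judged then, once.
The state is a dict: "clock": time; "joints": joint angles; "dq": joint speeds; "joint_efforts": joint torques, N m; "position": TCP position; "ee_rot": TCP orientation; "force": force on the tool from outside, world axes, zero at the start; "ft_torque": the same for the moment, N m; "width": opening from 0.0 (shut) to 1.0 (fully open); "gripper_force": force on a finger pad.
Only numpy, scipy, OpenCV 4.12 (cv2) and the standard library are available. Lean on these libraries where they do the work, as an engineer would, in place of code of your own. Each camera call takes 0.05 s, during which the arm holds its last target. There are 200 camera calls.

## Working session

There is one attempt and no reset: what is moved stays moved. The work goes in short steps, Python scripts to look and compute and a shell command to move; the robot and the scene stay as the last step left them, time stands still between calls to the robot, and variables do not carry over. Pictures are saved under pics/ and viewed, at most 10 in all, crops included, and the job is handed in when it is done.

```bash
mkdir -p pics
python3 - <<'E'
from cell import telemetry,vision,arm
import cv2,numpy as np
s=telemetry.observe();print({k:np.round(v,3) for k,v in s.items()})
for n in("top","side"):
    im=vision.get_image(n);cv2.imwrite(f"pics/{n}0.png",im[...,::-1])
    c=vision.camera_info(n);print(n,c["fov_y"],c["cx"],c["cy"],np.round(c["extrinsics"],3).tolist())
a=cv2.imread("pics/top0.png");b=cv2.imread("pics/side0.png")
cv2.imwrite("pics/top0b.png",cv2.resize(a,(800,600)));cv2.imwrite("pics/side0b.png",cv2.resize(b,(800,600)))
E
```

```text
{'clock': np.float64(0.0), 'joints': array([ 1.045,  0.435,  0.025,  1.574, -0.012,  1.134, -0.075]), 'dq': array([ 0.001,  0.   , -0.001, -0.002, -0.001, -0.001, -0.   ]), 'joint_efforts': array([-1.0000e-03, -6.6787e+01,  9.8400e-01, -3.1447e+01, -6.1000e-02,
        4.3000e-02,  0.0000e+00]), 'position': array([ 0.256, -0.57 ,  0.248]), 'ee_rot': array([-3.07e+00, -6.59e-01,  1.00e-03]), 'force': array([-0.005, -0.187,  0.018]), 'ft_torque': array([ 0.004,  0.025, -0.006]), 'gripper_force': np.float64(0.0), 'width': np.float64(0.998)}
top 57.065184258704505 250.3617630691731 186.55555471471305 [[0.013, -0.988, 0.155, 0.419], [-1.0, -0.015, -0.012, 0.142], [0.014, -0.154, -0.988, 1.025], [0.0, 0.0, 0.0, 1.0]]
side 48.128409785139816 256.9425810462131 193.46412279081846 [[0.986, -0.113, 0.126, 0.409], [-0.169, -0.588, 0.791, -0.786], [-0.015, -0.801, -0.599, 0.805], [0.0, 0.0, 0.0, 1.0]]
```

View pics/top0b.png

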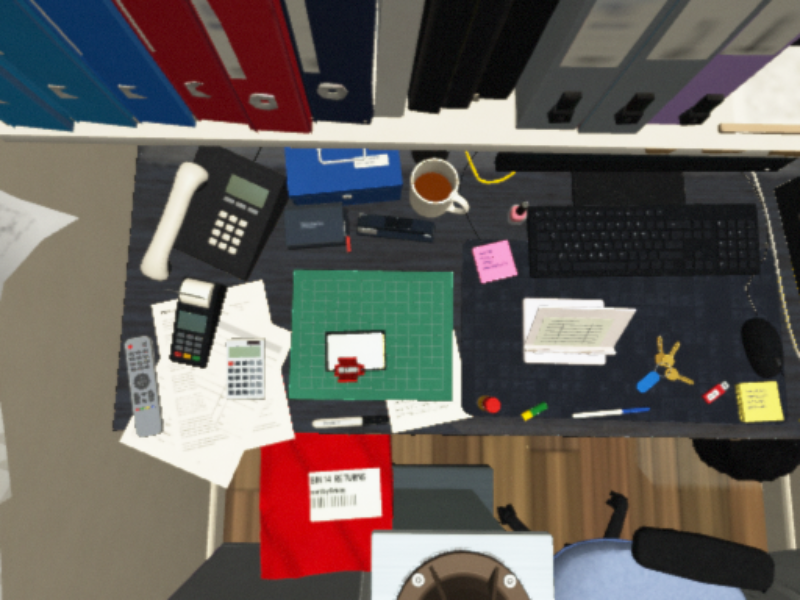

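View pics/side0b.png

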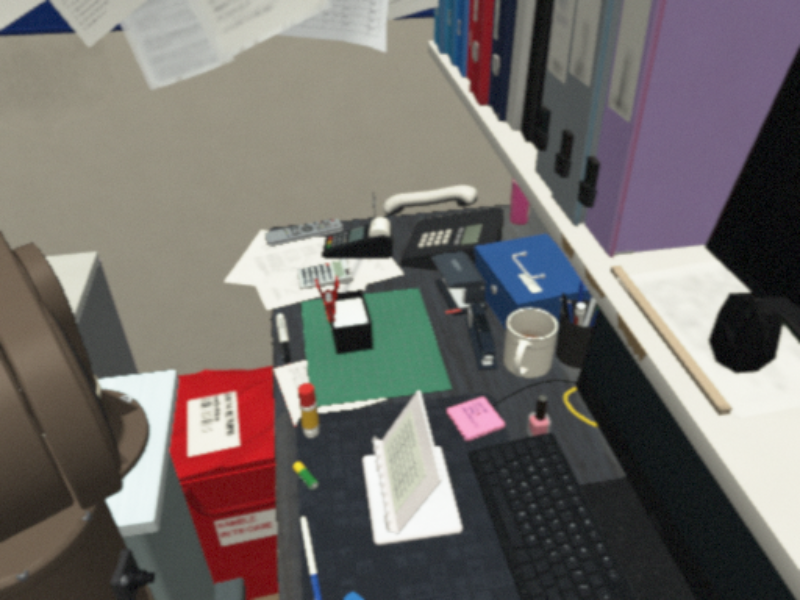

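The top view shows the holder at about (565,335), with its foot at columns 523–605 and the board drooping back. The memo box is at (355,352) and the red clip at (348,370). The side view shows the board seen from its reading side, with its top edge at about (418,395)–(437,475). Next I'll crop both views closer.

```bash
python3 - <<'E'
import cv2,numpy as np
a=cv2.imread("pics/top0.png");b=cv2.imread("pics/side0.png")
# top: holder crop raw x 325-415,y 180-245 ; clip raw x 200-260,y 200-250
def crop(im,x,y,w,h,s): return cv2.resize(im[y:y+h,x:x+w],None,fx=s,fy=s,interpolation=cv2.INTER_CUBIC)
m=np.zeros((600,800,3),np.uint8)
for im,x,y,w,h,s,ox,oy in((a,328,185,80,60,5,0,0),(b,228,246,72,104,5,410,0),(a,200,205,55,45,5,0,310),(b,195,170,50,60,4,0,0)):
    if im is b and x==195: continue
    c=crop(im,x,y,w,h,s);m[oy:oy+c.shape[0],ox:ox+c.shape[1]]=c
c=crop(b,195,170,48,60,4.8);m[310:310+c.shape[0],280:280+c.shape[1]][:, :128]=c[:, :128]
cv2.imwrite("pics/m1.png",m)
E
cat > h.py <<'E'
import numpy as np
from cell import vision
from scipy.spatial.transform import Rotation as R
def ray(n,p,ci=None):
    c=ci or vision.camera_info(n);f=192/np.tan(np.radians(c["fov_y"]/2));E=np.array(c["extrinsics"])
    d=E[:3,:3]@[(p[0]-c["cx"])/f,(p[1]-c["cy"])/f,1];return E[:3,3],d/np.linalg.norm(d)
def plane(n,p,z,ci=None):
    o,d=ray(n,p,ci);return o+d*(z-o[2])/d[2]
def tri(*vs):
    A=np.zeros((3,3));b=np.zeros(3)
    for v in vs:
        o,d=ray(*v);P=np.eye(3)-np.outer(d,d);A+=P;b+=P@o
    x=np.linalg.solve(A,b)
    return x,[np.linalg.norm(np.cross(x-ray(*v)[0],ray(*v)[1])) for v in vs]
def proj(n,X,ci=None):
    c=ci or vision.camera_info(n);f=192/np.tan(np.radians(c["fov_y"]/2));E=np.array(c["extrinsics"])
    q=E[:3,:3].T@(np.array(X)-E[:3,3]);return np.array([c["cx"]+f*q[0]/q[2],c["cy"]+f*q[1]/q[2]])
E
```

```text
(no output)
```

View pics/m1.png

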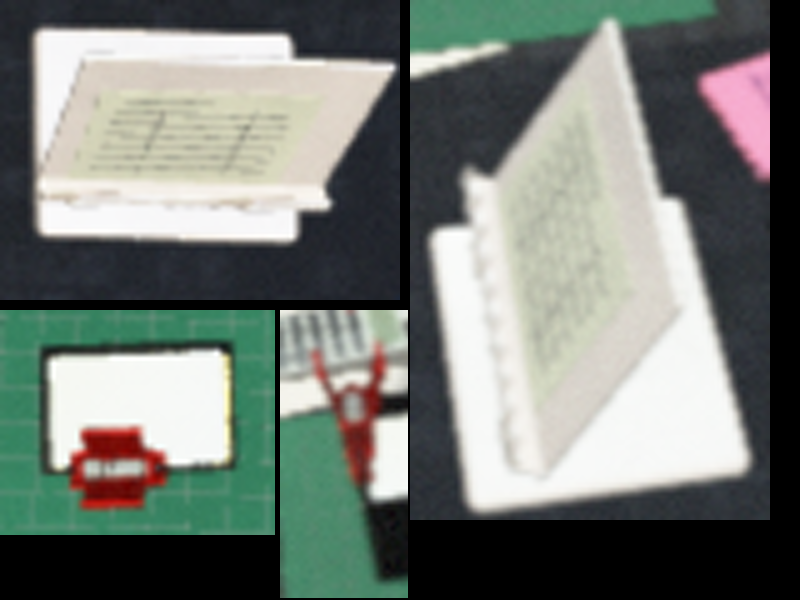

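The crops show the foot's corners at (34,30), (291,38), (297,240) and (36,234), and the board's top edge from (82,62) to (394,66). In the side crop that edge runs from (610,22) to (682,310). The clip's handle tips in the side crop are at (318,350) and (379,345).

Run:
```python
from h import *
np.set_printoptions(precision=4,suppress=True)
T=lambda u,v:(328+(u-2)/5,185+(v-2)/5)
S=lambda u,v:(228+(u-412)/5,246+(v-2)/5)
ft=np.array([plane("top",T(*p),.017) for p in((34,29),(292,37),(298,241),(36,235))])
fs=np.array([plane("side",S(*p),.017) for p in((431,230),(684,199),(750,469),(470,512))])
print("foot top",ft[:,:2].tolist(),ft.mean(0));print("foot side",fs[:,:2].tolist(),fs.mean(0))
for F in(ft,): print("yaw",np.degrees(np.arctan2(*(F[0]-F[1])[[0,1]])),np.degrees(np.arctan2(*(F[3]-F[2])[[0,1]])))
L=tri(("top",T(82,61)),("side",S(612,22)));Rr=tri(("top",T(395,66)),("side",S(682,310)))
print("board top L,R",L,Rr,(L[0]+Rr[0])/2,np.linalg.norm(L[0]-Rr[0]))
# clip
C=lambda u,v:(200+(u-2)/5,205+(v-312)/5)
D=lambda u,v:(195+(u-282)/4.8,170+(v-312)/4.8)
for p in((45,346),(230,342),(234,464),(43,468)): print("box rim",plane("top",C(*p),.066))
for nm,p in(("far handle",(112,430)),("near handle",(113,508)),("far L",(82,430)),("far R",(142,430)),("nL",(82,507)),("nR",(143,507))):print(nm,plane("top",C(*p),.12))
print("coil",plane("top",C(116,468),.087))
print("side near/far tips y?",plane("side",D(318,350),.12),plane("side",D(379,345),.12),plane("side",D(353,405),.082))
from cell import telemetry
s=telemetry.observe();print(R.from_rotvec(s["ee_rot"]).as_matrix());ci=vision.camera_info("wrist")
M=R.from_rotvec(s["ee_rot"]).as_matrix();E=np.array(ci["extrinsics"]);print(ci["fov_y"],ci["cx"],ci["cy"],M.T@E[:3,:3],M.T@(E[:3,3]-s["position"]))
```

```text
foot top [[0.5696532808605382, -0.1132207691283186], [0.5672461439626362, -0.26321793798624926], [0.4498772497318565, -0.26120350144745463], [0.4512365611520686, -0.11155766480007465]] [ 0.5095 -0.1873  0.017 ]
foot side [[0.45255989461035645, -0.11312667453369851], [0.5734184530218032, -0.11619046020817192], [0.5689296299964678, -0.26534572547774327], [0.45013964872287526, -0.2645493893502392]] [ 0.5113 -0.1898  0.017 ]
yaw 0.9193970007764708 0.5204332257143546
board top L,R (array([ 0.5381, -0.1085,  0.1321]), [np.float64(0.0018062828667817117), np.float64(0.001806282866781881)]) (array([ 0.5363, -0.2689,  0.133 ]), [np.float64(0.00024019773608464798), np.float64(0.000240197736084376)]) [ 0.5372 -0.1887  0.1326] 0.16046849946881503
box rim [0.4984 0.2433 0.066 ]
box rim [0.502  0.1429 0.066 ]
box rim [0.4363 0.1397 0.066 ]
box rim [0.4328 0.2423 0.066 ]
far handle [0.4516 0.2022 0.12  ]
near handle [0.4125 0.2007 0.12  ]
far L [0.4514 0.2175 0.12  ]
far R [0.4519 0.187  0.12  ]
nL [0.4128 0.2164 0.12  ]
nR [0.4132 0.1856 0.12  ]
coil [0.433  0.2018 0.087 ]
side near/far tips y? [0.4159 0.2198 0.12  ] [0.4516 0.2182 0.12  ] [0.4329 0.2139 0.082 ]
[[ 0.912   0.4102 -0.0007]
 [ 0.4102 -0.912   0.0012]
 [-0.0001 -0.0014 -1.    ]]
59.778529892672054 258.1821081285385 192.6374191421256 [[-0.0002 -0.9638 -0.2667]
 [ 1.     -0.0001 -0.0006]
 [ 0.0005 -0.2667  0.9638]] [ 0.0715 -0.0001 -0.1357]
```

```bash
python3 -m creep '6 6 -4 0 0 0 -10;6 12 -8 0 0 0 -20;6 18 -12 0 0 0 -30;6 24 -15 0 0 0 -40;6 28 -17 0 0 0 -50' 10
python3 - <<'E'
from h import *
from cell import telemetry
s=telemetry.observe();M=R.from_rotvec(s["ee_rot"]).as_matrix();print(s["position"],np.degrees(np.arctan2(M[1,0],M[0,0])),s["joints"].round(2))
g=np.array([.520,-.189,.21]);print(M.T@(g-s["position"])*100)
E
```

```text
clock: 0.72
position: [0.4331, -0.3105, 0.2487]
ee_rot: [2.5, 1.902, -0.0]
force: [0.7, 0.2, -0.2]
width: 0.66
gripper_force: 0.0
[ 0.43311266 -0.31047054  0.24869894] 74.53152469846235 [ 0.74  0.31 -0.27  1.78  0.09  1.07  0.16]
[14.02527555  5.13457464  3.86638058]
```

```bash
python3 -m creep '6 5 2 1.5 0 0 -8;6 10 4 3 0 0 -15;6 12.8 4.5 3.9 0 0 -15;6 12.8 4.5 3.9 0 0 -15;6 12.8 4.5 3.9 0 0 -15'
python3 - <<'E'
from h import *
from cell import telemetry
import cv2
s=telemetry.observe();M=R.from_rotvec(s["ee_rot"]).as_matrix();print(s["position"],np.degrees(np.arctan2(M[1,0],M[0,0])),s["joints"].round(2),s["force"])
im=vision.get_image("wrist");cv2.imwrite("pics/w1.png",im[...,::-1])
print(proj("wrist",[.537,-.189,.1326]),proj("wrist",[.538,-.1085,.1326]),proj("wrist",[.536,-.269,.1326]))
E
```

```text
clock: 1.35
position: [0.5101, -0.2022, 0.2096]
ee_rot: [-2.237, -2.205, 0.001]
force: [0.7, 0.2, -0.4]
width: 0.652
gripper_force: 0.0
[ 0.51007161 -0.20219431  0.20960445] 89.17344918664729 [ 0.55  0.38 -0.36  1.79  0.16  1.    0.11] [ 0.65957439  0.24538979 -0.42401864]
[299.24138672 190.78138741] [303.2246063   60.35574542] [295.97525209 297.44604097]
```

View pics/w1.png

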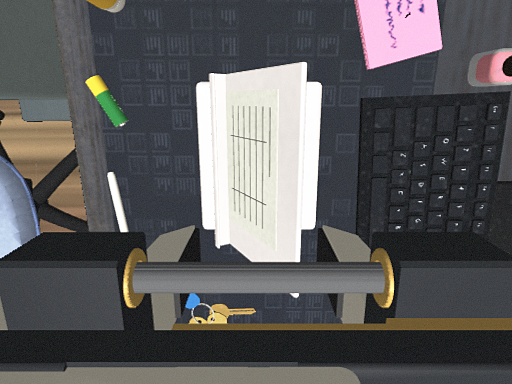

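The wrist view shows the board's top edge from (306,64) to (298,293), within 5 px of my estimate. The fingers straddle it, so I'll go down now.

```bash
python3 -m creep '6 1.3 1.2 1 0 0 0;6 1.3 1.2 3 0 0 0;6 1.3 1.2 5.5 0 0 0;6 1.3 1.2 8.2 0 0 0;6 1.3 1.2 8.2 0 0 0'; python3 -m creep '6 0 0 0 0 0 0;6 0 0 0 0 0 0'
```

```text
clock: 2.02
position: [0.5217, -0.1878, 0.1258]
ee_rot: [-2.234, -2.204, 0.003]
force: [-0.3, 0.0, 0.1]
width: 0.649
gripper_force: 0.0
clock: 2.28
position: [0.5236, -0.1885, 0.1289]
ee_rot: [2.235, 2.205, 0.002]
force: [1.0, 0.5, -0.2]
width: 0.652
gripper_force: 0.0
```

```bash
python3 -m creep '6 0 -0.7 0 0 0 0;6 0 -1.4 0 0 0 0;6 0 -2.0 -0.4 0 0 0;6 0 -2.6 -0.7 0 0 0;6 0 -3.2 -1 0 0 0'; python3 -m creep '6 0 -.5 -.2 0 0 0;6 0 -1.1 -.3 0 0 0;6 0 -1.7 -.5 0 0 0;6 0 -2.3 -.6 0 0 0;6 0 -2.8 -.7 0 0 0';python3 -m creep '6 0 0 0 0 0 0;6 0 0 0 0 0 0'
```

```text
clock: 2.9
position: [0.4904, -0.188, 0.138]
ee_rot: [2.236, 2.206, 0.0]
force: [1.8, 0.1, -1.0]
width: 0.651
gripper_force: 0.5
clock: 3.52
position: [0.4623, -0.1876, 0.1448]
ee_rot: [-2.236, -2.206, 0.0]
force: [1.2, 0.7, -1.1]
width: 0.657
gripper_force: 0.9
clock: 3.78
position: [0.4625, -0.1876, 0.1446]
ee_rot: [-2.236, -2.206, 0.001]
force: [-0.7, 0.0, 0.7]
width: 0.65
gripper_force: 0.0
```

```bash
for i in 1 2; do python3 -m creep '6 0 -.2 0 0 0 0;6 0 -.4 0 0 0 0;6 0 -.4 0 0 0 0' | grep -v ee_rot; done
python3 - <<'E'
from h import *
import cv2
im=vision.get_image("side");cv2.imwrite("pics/s2.png",cv2.resize(im[200:380,200:400,::-1],None,fx=3,fy=3,interpolation=cv2.INTER_CUBIC))
E
```

```text
clock: 4.15
position: [0.4593, -0.1876, 0.1451]
force: [3.1, 0.1, 1.7]
width: 0.653
gripper_force: 1.6
clock: 4.53
position: [0.4546, -0.1876, 0.1447]
force: [3.9, 0.3, 1.7]
width: 0.656
gripper_force: 1.5
```

View pics/s2.png

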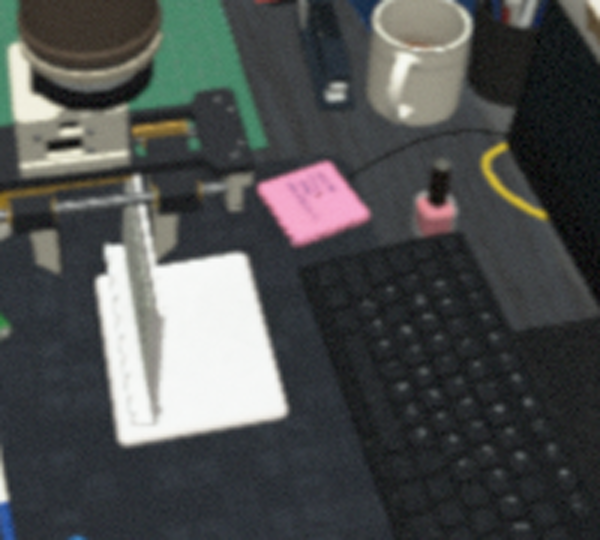

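The board now stands nearly upright. The near corner of its top edge is at (160,320), and the foot's corners are at (246,255), (286,412) and (122,445). I'll check its angle.

Run:
```python
from h import *
S=lambda u,v:(200+(u-1)/3,200+(v-1)/3)
for p in((246,254),(287,413),(121,446),(96,277)): print(plane("side",S(*p),.017))
o,d=ray("side",S(161,318))
for y in(-.265,-.268,-.271): print("board near top corner",o+d*(y-o[1])/d[1])
```

```text
[ 0.57241148 -0.11264494  0.017     ]
[ 0.56957733 -0.26036636  0.017     ]
[ 0.45084792 -0.26546802  0.017     ]
[ 0.45210444 -0.11426406  0.017     ]
board near top corner [ 0.48146665 -0.265       0.14640977]
board near top corner [ 0.48104959 -0.268       0.15020193]
board near top corner [ 0.48063253 -0.271       0.15399409]
```

Contact force is up and the foot hasn't moved, so the board is at its stop. I'll back off, lift, and check from the wrist camera.

```bash
python3 -m creep '6 0 .4 0 0 0 0;6 0 1 0 0 0 0;6 0 1 -3 0 0 0;6 0 1 -7 0 0 0;6 0 1 -10 0 0 0'; python3 -m creep '6 3 0 0 0 0 0;6 3 0 0 0 0 0;6 3 0 0 0 0 0'
python3 - <<'E'
from h import *
import cv2
im=vision.get_image("wrist");cv2.imwrite("pics/w2.png",im[...,::-1])
from cell import telemetry
print(telemetry.observe()["position"])
for x in(.480,.485,.490): print(x,proj("wrist",[x,-.1085,.149]),proj("wrist",[x,-.268,.149]))
print(proj("wrist",[.45,-.112,.017]),proj("wrist",[.57,-.113,.017]))
E
```

```text
clock: 5.2
position: [0.4644, -0.1876, 0.2458]
ee_rot: [-2.236, -2.206, 0.001]
force: [0.7, -0.2, 0.3]
width: 0.652
gripper_force: 0.0
clock: 5.58
position: [0.4647, -0.1581, 0.2443]
ee_rot: [-2.236, -2.206, 0.002]
force: [-0.1, -0.3, -1.1]
width: 0.652
gripper_force: 0.0
[ 0.46472058 -0.15834562  0.24422018]
0.48 [280.17410244 133.19288612] [279.59223858 332.17772644]
0.485 [287.49252714 133.08651228] [285.76326374 332.10928752]
0.49 [294.81280651 132.98011149] [291.93560758 332.04083397]
[244.45785098 125.21843314] [356.96983206 124.52103439]
```

View pics/w2.png

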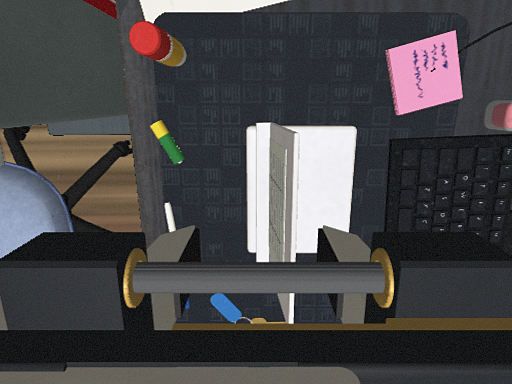

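The top edge runs from (298,131) to (293,320), so board_top is at x≈0.491. The foot's front edge is at column 247, which puts the lean at about 0.11 rad: the board is at its stop. Now to the clip.

```bash
python3 -m creep '8 5 -.5 0 0 0 -1;8 11 -1.2 0 0 0 -2.5;8 17 -2 0 0 0 -2.5;8 23 -2.8 0 0 0 -2.5;8 29 -3.3 0 0 0 -2.5' >/dev/null; python3 -m creep '8 1 0 0 0 0 0;8 1 0 0 0 0 0;8 1 0 0 0 0 0'
python3 - <<'E'
from h import *
import cv2
from cell import telemetry
s=telemetry.observe();M=R.from_rotvec(s["ee_rot"]).as_matrix();print(s["position"],np.degrees(np.arctan2(M[1,0],M[0,0])),s["joints"].round(2))
np.savez("w3.npz",**{k:v for k,v in vision.camera_info("wrist").items()})
im=vision.get_image("wrist");cv2.imwrite("pics/w3.png",im[...,::-1])
for x,y,z in((.412,.2015,.12),(.452,.2015,.12),(.432,.2015,.082)):print(proj("wrist",[x,y,z]))
E
```

```text
clock: 6.62
position: [0.4362, 0.1407, 0.2443]
ee_rot: [2.191, 2.251, -0.002]
force: [0.5, 0.2, -0.2]
width: 0.871
gripper_force: 0.0
[0.43615432 0.14065017 0.24431077] 91.55530526923573 [ 0.08  0.23 -0.6   1.93  0.15  1.03 -0.56]
[228.97946957 114.30630001]
[281.66406811 115.74724065]
[255.74157509 113.14558552]
```

View pics/w3.png

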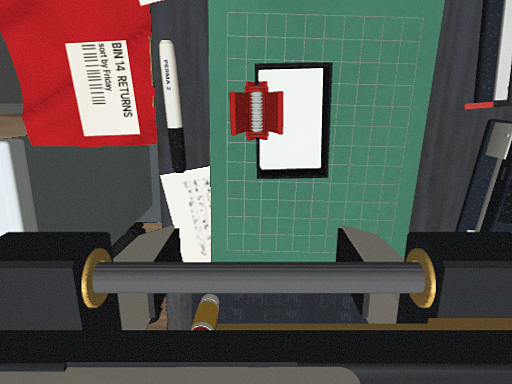

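The clip is at (256,113), with its handle ends at columns 229 and 283. That matches the estimate, and I'll refine it with a mask.

Run:
```python
from h import *
import cv2
from cell import telemetry
ci=dict(np.load("w3.npz"));im=cv2.imread("pics/w3.png").astype(int)
m=((im[...,2]>90)&(im[...,1]<70)&(im[...,0]<70));m[:, :215]=0;m[:,310:]=0;m[160:]=0;m[:60]=0
v,u=np.nonzero(m);print(u.min(),u.max(),v.min(),v.max())
l=u<u.min()+3;r=u>u.max()-3
A=plane("",(u.min(),v[l].mean()),.12,ci);B=plane("",(u.max(),v[r].mean()),.12,ci)
print(A,B,(A+B)/2,B-A,np.degrees(np.arctan2((B-A)[1],(B-A)[0])))
# box rim
b=(im.max(2)<45);b[:, :230]=0;b[:,340:]=0;b[190:]=0;b[:50]=0
c=max(cv2.findContours(b.astype(np.uint8),cv2.RETR_EXTERNAL,cv2.CHAIN_APPROX_NONE)[0],key=cv2.contourArea)
print(cv2.minAreaRect(c))
s=telemetry.observe();M=R.from_rotvec(s["ee_rot"]).as_matrix();print(M.T@(np.r_[((A+B)/2)[:2],.113]-s["position"])*100)
```

```text
229 282 81 140
[0.41196366 0.20485263 0.12      ] [0.45206169 0.20447465 0.12      ] [0.43201268 0.20466364 0.12      ] [ 0.04009803 -0.00037798  0.        ] -0.5400786555435024
((293.0, 120.5), (115.0, 76.0), 90.0)
[ 6.41330221 -0.23701345 13.13689876]
```

```bash
python3 -m creep '8 3 -.2 0 0 0 0;8 6.3 -.25 1 0 0 0;8 6.3 -.25 4 0 0 0;8 6.3 -.25 7 0 0 0;8 6.3 -.25 10 0 0 0' >/dev/null; python3 -m creep '8 0 0 1.5 0 0 0;8 0 0 3.1 0 0 0;8 0 0 3.1 0 0 0;8 0 0 3.1 0 0 0'
```

```text
clock: 7.8
position: [0.4319, 0.2059, 0.1143]
ee_rot: [2.188, 2.254, 0.001]
force: [0.1, -0.6, 0.4]
width: 0.872
gripper_force: 0.0
```

```bash
python3 -m creep '5 -.2 0 0 0 0 0;4 -.2 0 0 0 0 0;3 -.2 0 0 0 0 0;2.5 -.2 0 0 0 0 0;2 -.2 0 0 0 0 0' 15; python3 -m creep '1.5 0 0 0 0 0 0;1 0 0 0 0 0 0;1 0 0 0 0 0 0;1 0 0 0 0 0 0;1 0 0 0 0 0 0' ; python3 -m creep '1 0 0 0 0 0 0;1 0 0 0 0 0 0'
```

```text
clock: 8.43
position: [0.4315, 0.2037, 0.1137]
ee_rot: [2.188, 2.255, 0.0]
force: [0.2, -0.1, 0.2]
width: 0.375
gripper_force: 3.3
clock: 9.05
position: [0.4315, 0.2036, 0.1137]
ee_rot: [2.188, 2.254, -0.0]
force: [0.5, -0.1, -0.2]
width: 0.174
gripper_force: 15.0
clock: 9.3
position: [0.4315, 0.2036, 0.1137]
ee_rot: [2.188, 2.254, -0.0]
force: [-0.0, 0.1, -1.1]
width: 0.169
gripper_force: 15.0
```

The fingers stopped at about 16 mm, so the clip is fully open. Lifting.

```bash
python3 -m creep '1 0 0 -.7 0 0 0;1 0 0 -1.6 0 0 0;1 0 0 -3 0 0 0;1 0 0 -6 0 0 0;1 0 0 -10 0 0 0' ; python3 -m creep '1 0 0 -3 0 0 0;1 0 0 -3 0 0 0;1 0 0 -3 0 0 0'
python3 - <<'E'
from h import *
import cv2
for n in("wrist","side"):
    im=vision.get_image(n);cv2.imwrite(f"pics/{n}4.png",im[...,::-1])
a=cv2.imread("pics/wrist4.png")[60:384,60:440];b=cv2.resize(cv2.imread("pics/side4.png")[60:260,120:320],None,fx=2,fy=2,interpolation=cv2.INTER_CUBIC)
m=np.zeros((400,800,3),np.uint8);m[:324,:380]=a;m[:400,390:790]=b;cv2.imwrite("pics/m4.png",m)
from cell import telemetry
s=telemetry.observe();print(s["position"],s["gripper_force"],s["width"]);t=s["position"]
for z in(.0,.031,.063): print(z,proj("side",t-[0,0,z]),proj("wrist",t-[0,0,z]))
E
```

```text
clock: 9.93
position: [0.431, 0.2035, 0.2151]
ee_rot: [-2.187, -2.254, 0.001]
force: [1.3, 0.2, -0.3]
width: 0.172
gripper_force: 15.0
clock: 10.3
position: [0.4312, 0.2033, 0.2437]
ee_rot: [2.188, 2.254, -0.0]
force: [0.4, -0.2, -1.2]
width: 0.172
gripper_force: 15.0
[0.43095659 0.20324687 0.24296992] 14.996430426836014 0.1710227628129435
0.0 [204.42996772 142.09616083] [258.77325491 266.10853513]
0.031 [205.45616767 152.28858651] [258.78610325 238.5320378 ]
0.063 [206.48102626 162.46768951] [258.79554217 218.27321122]
```

View pics/m4.png

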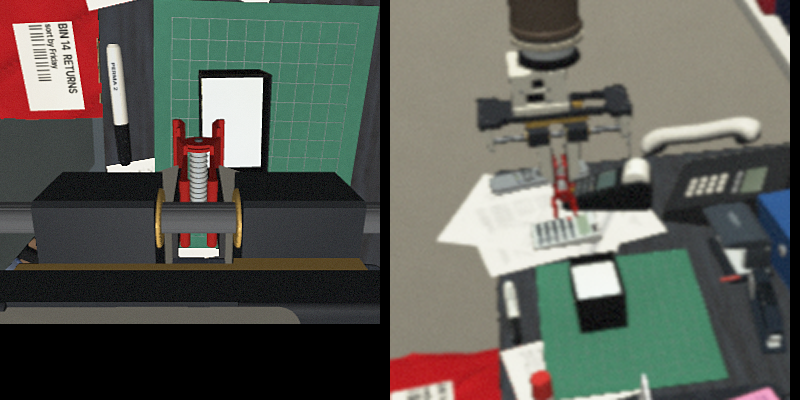

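The clip is held at (200,190) in the left tile, with the jaws wide open and centred under the tool. The box hasn't visibly moved. I'll check for slip and compute the transfer.

Run:
```python
from h import *
from cell import telemetry
s=telemetry.observe();t=s["position"];M=R.from_rotvec(s["ee_rot"]).as_matrix()
for z in(.055,.063,.071):
  print(z,"wrist +y lips",[proj("wrist",t+[dx,.026,-z]).round(0) for dx in(-.013,.013)],"side near lips",[proj("side",t+[dx,-.026,-z]).round(1) for dx in(-.013,.013)])
im=__import__("cv2").imread("pics/side4.png").astype(int)
m=(im[...,2]>110)&(im[...,1]<75)&(im[...,0]<75);m[:, :190]=0;m[:,225:]=0;m[:120]=0;m[180:]=0
v,u=np.nonzero(m);print("red side rows",v.min(),v.max(),"cols at bottom",u[v>v.max()-4].min(),u[v>v.max()-4].max())
yaw=np.degrees(np.arctan2(M[1,0],M[0,0]));print(yaw)
g=np.array([.491,-.188,.149+.016+.031+.05]);print(M.T@(g-t)*100)
```

```text
0.055 wrist +y lips [array([238., 180.]), array([282., 182.])] side near lips [array([202. , 165.7]), array([211.9, 164.6])]
0.063 wrist +y lips [array([239., 177.]), array([281., 179.])] side near lips [array([202.3, 168.2]), array([212.1, 167.2])]
0.071 wrist +y lips [array([239., 175.]), array([281., 176.])] side near lips [array([202.6, 170.7]), array([212.4, 169.7])]
red side rows 138 164 cols at bottom 202 213
91.72281160068627
[-39.28772374   4.82498256  -0.28171676]
```

```bash
python3 -m creep '1 -4 .5 0 0 0 .5;1 -9 1.2 0 0 0 1;1 -15 2 0 0 0 1.5;1 -21 2.8 0 0 0 2;1 -26 3.6 0 0 0 2.4' >/dev/null;  python3 -m creep '1 -5 .6 0 0 0 0;1 -10 .9 0 0 0 0;1 -13 1 0 0 0 0;1 -13 1 0 0 0 0;1 -13 1 0 0 0 0'
python3 - <<'E'
from h import *
import cv2
from cell import telemetry
s=telemetry.observe();t=s["position"];M=R.from_rotvec(s["ee_rot"]).as_matrix();print(t,np.degrees(np.arctan2(M[1,0],M[0,0])),s["gripper_force"],s["width"],M.T@(np.array([.491,-.188,.196])-t)*100)
im=vision.get_image("wrist")[...,::-1];cv2.imwrite("pics/w5.png",im)
sd=vision.get_image("side")[...,::-1];cv2.imwrite("pics/s5.png",sd)
m=np.zeros((600,800,3),np.uint8);m[:,:400]=cv2.resize(im[80:330,180:347],(400,600),interpolation=cv2.INTER_CUBIC);m[:,400:]=cv2.resize(sd[190:340,200:300],(400,600),interpolation=cv2.INTER_CUBIC);cv2.imwrite("pics/m5.png",m)
for x in(.486,.491,.496):print(proj("wrist",[x,-.108,.149]),proj("wrist",[x,-.268,.149]))
E
```

```text
clock: 11.65
position: [0.4835, -0.1843, 0.243]
ee_rot: [-2.233, -2.208, 0.0]
force: [-0.5, -0.0, 0.3]
width: 0.17
gripper_force: 15.0
[ 0.48346619 -0.18429265  0.24304443] 89.35987632982878 14.996611475944519 0.17008101246156473 [-0.36725584  0.76318781  4.70313492]
[261.01788816  93.9636249 ] [262.6166614  305.60098138]
[268.58254012  93.8835931 ] [268.96124557 305.54876036]
[276.14846235  93.80354785] [275.30672326 305.49653199]
```

View pics/m5.png

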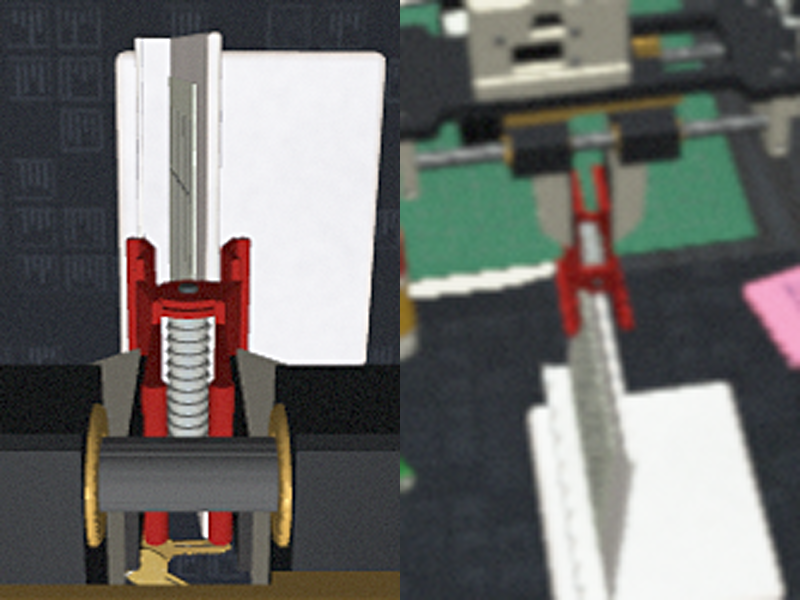

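The board's top edge is at column 214 in the left tile, 8 mm to the +x side of the clip's centre at 188, which matches the numbers. I'll shift over and then go down.

```bash
python3 -m creep '1 -.4 .75 0 0 0 0;1 -.4 .75 0 0 0 0;1 -.4 .75 .6 0 0 0;1 -.4 .75 1.4 0 0 0;1 -.4 .75 2.2 0 0 0' ;  python3 -m creep '1 0 0 .8 0 0 0;1 0 0 1.6 0 0 0;1 0 0 2.4 0 0 0;1 0 0 2.4 0 0 0;1 0 0 2.4 0 0 0'
python3 - <<'E'
from h import *
import cv2
from cell import telemetry
s=telemetry.observe();t=s["position"];print(t,s["force"])
im=vision.get_image("wrist")[...,::-1]
sd=vision.get_image("side")[...,::-1]
m=np.zeros((600,800,3),np.uint8);m[:,:400]=cv2.resize(im[80:330,180:347],(400,600),interpolation=cv2.INTER_CUBIC);m[:,400:]=cv2.resize(sd[210:330,210:290],(400,600),interpolation=cv2.INTER_CUBIC);cv2.imwrite("pics/m6.png",m)
for x in(.486,.491,.496):print(proj("wrist",[x,-.108,.149]))
for z in(.165,.149,.133): print("side near jaw",z,[(proj("side",[t[0]+dx,t[1]-.026,z])-[210,210])*5+[400,0] for dx in(-.0125,.0125)])
E
```

```text
clock: 12.38
position: [0.4909, -0.1893, 0.2209]
ee_rot: [-2.234, -2.208, 0.0]
force: [-0.6, 0.4, -0.7]
width: 0.172
gripper_force: 15.0
clock: 13.0
position: [0.4913, -0.1893, 0.1979]
ee_rot: [2.234, 2.208, 0.0]
force: [-0.2, -0.1, -0.7]
width: 0.174
gripper_force: 15.0
[ 0.4913041  -0.18933667  0.19786528] [-0.19106016 -0.14417581 -0.66534536]
[246.5113952   81.30910989]
[256.02710274  81.18703836]
[265.54452961  81.06494477]
side near jaw 0.165 [array([588.53138625, 348.26899249]), array([651.23486028, 339.51203706])]
side near jaw 0.149 [array([589.64261693, 375.70770557]), array([651.64082563, 366.94738176])]
side near jaw 0.133 [array([590.72918036, 402.53733042]), array([652.0378122 , 393.77593632])]
```

View pics/m6.png

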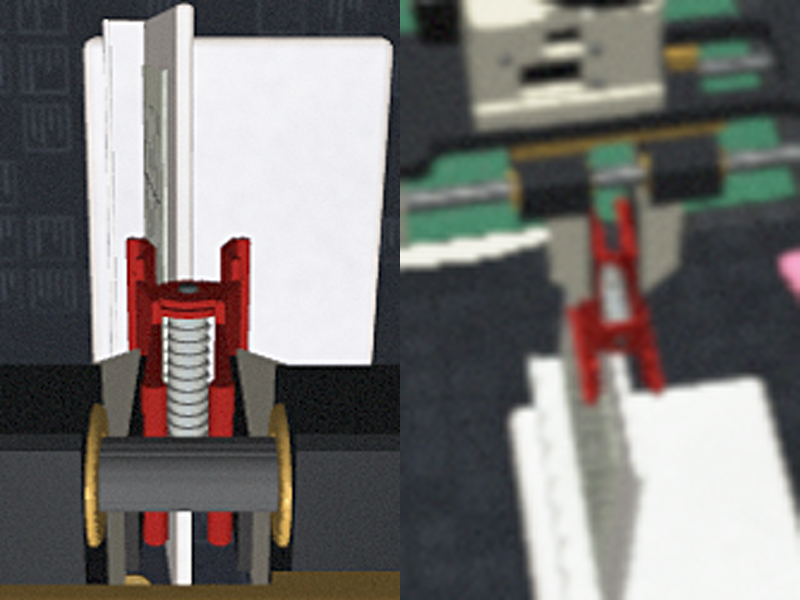

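The board's edge is centred between the jaws (186 against 188 in the left tile). The lips at (590,402) are about 15 mm below the edge. I'll lower 3 mm more to centre the depth, settle, and hand in.

```bash
python3 -m creep '1 0 0 .15 0 0 0;1 0 0 .3 0 0 0;1 0 0 .3 0 0 0;1 0 0 .3 0 0 0;1 0 0 .3 0 0 0' && python3 -m creep '1 0 0 0 0 0 0;1 0 0 0 0 0 0;1 0 0 0 0 0 0;1 0 0 0 0 0 0' && python3 -c "
from cell import job;print(job.sign_off())"
```

```text
clock: 13.72
position: [0.4912, -0.1894, 0.1948]
ee_rot: [2.234, 2.208, -0.0]
force: [-0.2, 0.8, -0.8]
width: 0.17
gripper_force: 15.0
clock: 14.22
position: [0.4911, -0.1894, 0.1947]
ee_rot: [-2.235, -2.208, 0.0]
force: [-0.1, -0.6, -0.7]
width: 0.168
gripper_force: 15.0
the job is handed in; nothing more can be done
None
```

I handed the job in at 14.2 s: the board is up at its stop, and the gripper is still holding the clip squeezed wide open astride the middle of its top edge, with no sign of contact; sign-off gave no verdict.

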